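# Put the battery packs on charge

## Robot

A 7-joint arm with a two-finger parallel gripper is mounted at the origin on the work surface. World frame = base frame: x ahead of the robot, y to its left, z up, the work surface at z = 0. Lengths are in m, angles in rad, forces in N, time in s.
With the tool pointing down it reaches from about 0.425 to 0.95 m from the base axis. Payload 4.7 kg.
Tool frame: the origin (TCP) lies midway between the tips of the shut fingers; the grasp point (between the pads) lies 19 mm behind it (ctrl.grip_point_offset is the distance from the TCP to the grasp point, in m); z points along the fingers, y is the line along which they close (so a half turn about z gives the same grasp; the last joint's range is limited). The gripper opens to 87 mm and grips with 3 to 60 N. Pads are 19 mm wide; open, the fingers measure 117 mm over their backs; the gripper's body (75 mm by 190 mm) begins 51 mm behind the grasp point.
Start: joints at [-1.236, 0.469, -0.049, 1.532, 0.024, 1.141, -0.082], TCP at [0.24, 0.631, 0.223] pointing down, gripper open.
Joint ranges: [-2.59, 2.59], [-0.33, 1.99], [-1.39, 1.29], [0.1, 2.45], [-1.04, 4.18], [0.21, 1.99], [-2.66, 2.66]. Speed limits (rad/s): [2.57, 2.57, 3.14, 3.14, 3.14, 3.14, 3.14].

## Interface

Orientations are given as a 3x3 rotation matrix whose columns are the frame's x, y, z axes.
In Python, from rig import ctrl gives the robot as it stands. Calls block until the motion is done:
- ctrl.move_to(position, orientation): joint-space move of the TCP to a pose.
- ctrl.movel(position, attitude=None, v=0.15, f_stop=None): straight line of the TCP; attitude=None keeps the orientation; v is the mean speed in m/s. With f_stop (N) it stops when the force on the tool has changed by that much, and returns True; else False.
- ctrl.set_joints(angles): joint-space move.
- ctrl.command_gripper(opening): finger opening in m; the grip force is fixed at half the most; returns when the fingers have stopped.
- ctrl.wait(seconds).
- ctrl.ik(position, orientation): joint angles nearest the present ones, or None.
- ctrl.snapshot(name): name is "scene" or "top"; returns a dict with "frame" (480x640x3 uint8, blue, green, red), "fx", "fy", "cx", "cy" (pixels), "extrinsics" (4x4, takes a point from world to camera coordinates). Camera axes: x right, y down, z forward; pixel columns grow to the right and rows downward; lengths in m; the calibration is good to about 2 mm. A picture is of the moment at which its call begins. There is no depth.
A pose or a line that the arm cannot do raises ctrl.Unreachable and nothing moves.
- ctrl.sign_off(): hands the job in; it is judged then, once.
Trained networks look in a picture, given as the dict that the camera call returned (one of the last four; its "shot" number tells which), for a name from the list of things; names that differ only in an ending like _2 or _b are one class to them, and where a whole thing is asked for, a point or a joint stands for the part that bears it (a point fixed in the world has none). Each returns a list of dicts, best first, with "conf" (0 to 1); they miss things now and then, are a little off and sometimes report something else, mostly with a low value. They report only what shows in the picture. A call takes as long as a camera call. They do not tell look-alikes from the thing itself.
- ctrl.search_frame(picture, label): "rect" ([left, top, right, bottom] in pixels, round what is visible of it).
- ctrl.place_of(picture, label): "pixel" ([column, row] in pixels: a listed point, or the origin of a listed thing).
Readings, each from a call of its own:
- ctrl.current_time(): time.
- ctrl.current_joint_positions(): joint angles.
- ctrl.current_dq(): joint speeds.
- ctrl.current_tau(): joint torques, N m.
- ctrl.current_ee_pos(): TCP position.
- ctrl.current_tool_rot(): TCP orientation.
- ctrl.current_wrist_force(): force on the tool from outside, world axes, zero at the start.
- ctrl.current_ft_torque(): the same for the moment, N m.
- ctrl.current_opening(): finger opening in m.
- ctrl.current_finger_force(): force on a finger pad.
Only numpy, scipy, OpenCV 4.12 (cv2) and the standard library are available. Lean on these libraries where they do the work, as an engineer would, in place of code of your own. Each camera call takes 0.05 s, during which the arm holds its last target. There are 200 camera calls.

## Task

Put the four grey battery packs, the ones with two brass strips on top, on charge: set each one down gently, not dropped, brass strips up and lying flat, in the white cradle whose well has that pack's shape and size. Leave the grey plug-in adapter and the chrome stethoscope chest piece where they lie.

Things in the scene. Friction and masses are not known exactly. Their poses are not given: they have to be found in the camera images.
- long_pack: Loose battery pack, plain grey plastic with a thin black band round the sides and two brass contact strips on its top: long narrow bar, 110 mm (its x) by 36 mm (its y), 36 mm high. About 340 g (varies). Origin at the centre of its underside, z up; stands flat on the counter at the start, contacts up.
- wide_pack: Loose battery pack, plain grey plastic with a thin black band round the sides and two brass contact strips on its top: broad brick, 80 mm (its x) by 56 mm (its y), 36 mm high. About 380 g (varies). Origin at the centre of its underside, z up; stands flat on the counter at the start, contacts up.
- square_pack: Loose battery pack, plain grey plastic with a thin black band round the sides and two brass contact strips on its top: small square block, 44 by 44 mm (sides along its x and y), 36 mm high. About 200 g (varies). Origin at the centre of its underside, z up; stands flat on the counter at the start, contacts up.
- round_pack: Loose battery pack, plain grey plastic with a thin black band round the sides and two brass contact strips on its top: round puck, 58 mm diameter, 36 mm high. About 240 g (varies). Origin at the centre of its underside, z up; stands flat on the counter at the start, contacts up.
- long_cradle: White charging cradle, fixed: a shallow open tray, outside 136 by 62 mm, well 126 by 52 mm inside (8 mm play all round the pack). Well floor 6 mm and rim 14 mm above the counter, so 28 mm of the pack shows above the rim. Two brass strips on the well floor. Origin at the centre of its underside, on the counter, z up. For the long pack. Long side along its x, short along y.
- wide_cradle: White charging cradle, fixed: a shallow open tray, outside 106 by 82 mm, well 96 by 72 mm inside (8 mm play all round the pack). Well floor 6 mm and rim 14 mm above the counter, so 28 mm of the pack shows above the rim. Two brass strips on the well floor. Origin at the centre of its underside, on the counter, z up. For the wide pack. Long side along its x, short along y.
- square_cradle: White charging cradle, fixed: a shallow open tray, outside 70 by 70 mm, well 60 by 60 mm inside (8 mm play all round the pack). Well floor 6 mm and rim 14 mm above the counter, so 28 mm of the pack shows above the rim. Two brass strips on the well floor. Origin at the centre of its underside, on the counter, z up. For the square pack. Sides along its x and y.
- round_cradle: White charging cradle, fixed: a shallow open tray, outside round, diameter 84 mm, well round, diameter 74 mm inside (8 mm play all round the pack). Well floor 6 mm and rim 14 mm above the counter, so 28 mm of the pack shows above the rim. Two brass strips on the well floor. Origin at the centre of its underside, on the counter, z up. For the round pack; any yaw will do.
- adapter: Grey mains plug-in adapter, loose, not a battery: 56 mm (its x) by 46 mm (its y), 30 mm high, rounded edges, no brass on top, two flat steel prongs sticking 17 mm out of its +x end. Origin at the centre of the underside of its case.
- chest_piece: Chrome stethoscope chest piece, loose: a round bell 46 mm in diameter and 28 mm high, with a thin stem along its x out to 34 mm from the centre. Origin at the centre of its underside.
Things that resemble listed ones, but are neither listed nor needed, are in the scene too. Leave any brown or turquoise look-alike of the long_pack alone.

How it is judged:
By the outcome, as a careful person would: the job done as asked, in the order asked, and still so for the second after the job is handed in, with the robot touching nothing.
It also fails if it takes over 106 s, if anything falls off the work surface, if the arm or the gripper's body presses on something with over 40 N, if the wrist force passes 120 N, or if a joint passes its speed limit or range.

## Working session

There is one attempt and no reset: what is moved stays moved. The work goes in short steps, each a Python script; the robot and the scene stay as the last script left them, time stands still between calls to the robot, and variables do not carry over. Pictures are saved under pics/ and viewed, at most 14 in all, crops included, and the job is handed in when it is done.

```bash
ls; mkdir -p pics
python3 - <<'E'
from rig import ctrl
import cv2,numpy as np
for n in ("scene","top"):
    s=ctrl.snapshot(n); cv2.imwrite(f"pics/{n}0.png",s["frame"])
    print(n,s["fx"],s["cx"],np.round(s["extrinsics"],3).tolist())
    for l in "long_pack wide_pack square_pack round_pack long_cradle wide_cradle square_cradle round_cradle adapter chest_piece".split():
        print(l,[(np.round(d["pixel"]).tolist(),round(d["conf"],2)) for d in ctrl.place_of(s,l)][:5])
print(ctrl.current_time())
E
```

```text
pics
scene 519.7700161010434 324.85493497967207 [[0.277, 0.961, 0.002, -0.124], [0.803, -0.231, -0.549, -0.381], [-0.527, 0.154, -0.836, 1.562], [0.0, 0.0, 0.0, 1.0]]
long_pack [([268.0, 241.0], 0.93), ([159.0, 235.0], 0.9), ([296.0, 198.0], 0.71), ([415.0, 182.0], 0.48)]
wide_pack [([383.0, 211.0], 0.98)]
square_pack [([486.0, 205.0], 0.78)]
round_pack [([413.0, 183.0], 0.63)]
long_cradle [([386.0, 286.0], 0.65), ([230.0, 295.0], 0.32)]
wide_cradle [([314.0, 309.0], 0.87)]
square_cradle [([453.0, 243.0], 0.57)]
round_cradle [([230.0, 297.0], 0.59)]
adapter []
chest_piece [([210.0, 226.0], 0.48)]
top 612.6650375959649 319.1896389872476 [[-0.003, -1.0, -0.011, 0.019], [-0.989, 0.004, -0.148, 0.502], [0.148, 0.01, -0.989, 1.321], [0.0, 0.0, 0.0, 1.0]]
long_pack [([348.0, 315.0], 0.95), ([389.0, 269.0], 0.93), ([270.0, 324.0], 0.73), ([450.0, 305.0], 0.66), ([505.0, 306.0], 0.6)]
wide_pack [([255.0, 262.0], 0.82), ([203.0, 300.0], 0.22)]
square_pack [([204.0, 301.0], 0.71), ([137.0, 246.0], 0.67), ([320.0, 265.0], 0.21)]
round_pack [([200.0, 299.0], 0.67)]
long_cradle []
wide_cradle []
square_cradle [([202.0, 208.0], 0.83), ([448.0, 306.0], 0.56)]
round_cradle [([440.0, 213.0], 0.91)]
adapter [([321.0, 262.0], 0.9)]
chest_piece [([448.0, 306.0], 0.81)]
1.1
```

View pics/scene0.png

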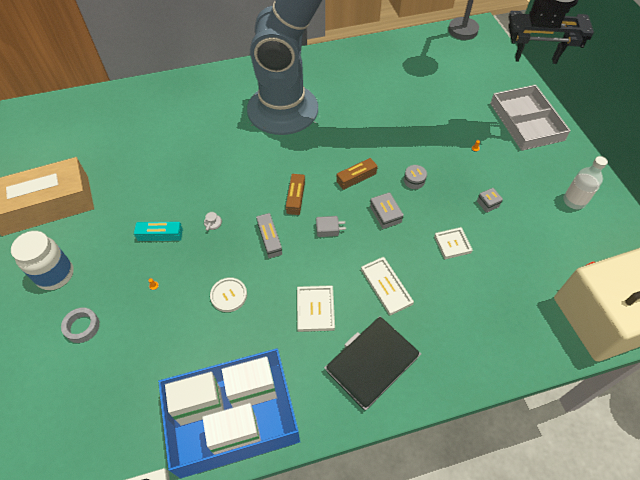

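View pics/top0.png

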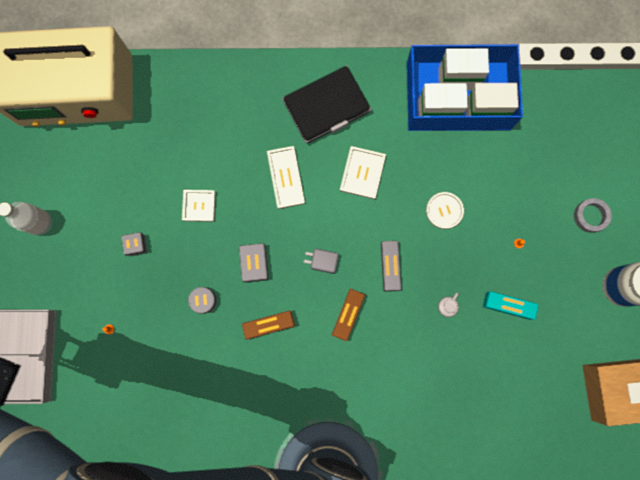

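Top view: the only grey long pack is at about (391,266). The brown ones at (349,315) and (269,324) and the turquoise one at (511,305) are look-alikes. The wide pack is at (255,262), square at (133,244) and round at (202,300). Cradles: square (199,205), long (285,177), wide (362,172), round (445,211). I'll leave the adapter at (323,261) and the chest piece at (449,306).

```bash
cat > h.py <<'E'
from rig import ctrl
import cv2,numpy as np,json
def toworld(s,uv,z):
    E=s["extrinsics"];R,t=E[:3,:3],E[:3,3]; c=-R.T@t
    d=R.T@np.array([(uv[0]-s["cx"])/s["fx"],(uv[1]-s["cy"])/s["fy"],1])
    return (c+d*(z-c[2])/d[2])[:2]
def near(mask,uv,r):
    """pixels (col,row) of mask within r of uv"""
    m=np.zeros_like(mask);cv2.circle(m,tuple(map(int,uv)),r,255,-1)
    return cv2.findNonZero(mask&m)[:,0].astype(float)
def rect(s,p,z):
    w=np.array([toworld(s,q,z) for q in p],np.float32)
    b=cv2.boxPoints(cv2.minAreaRect(w*1000)); e=[b[1]-b[0],b[2]-b[1]]
    n=[np.hypot(*x) for x in e]; i=int(np.argmax(n))
    return b.mean(0)/1000,max(n),min(n),np.arctan(e[i][1]/e[i][0])
def masks(s):
    hsv=cv2.cvtColor(s["frame"],cv2.COLOR_BGR2HSV)
    brass=cv2.inRange(hsv,(12,90,120),(32,255,255))
    green=cv2.inRange(hsv,(55,80,0),(100,255,255))
    return brass,255-green
def measure(s,uv,r,zt,zb):
    br,ob=masks(s)
    c=toworld(s,near(br,uv,13).mean(0),zb)
    return c,rect(s,near(ob,uv,r),zt)
PACK=dict(long=((391,266),33),wide=((255,262),26),square=((133,244),18),round=((202,300),19))
CRAD=dict(long=((285,177),36),wide=((362,172),33),square=((199,205),27),round=((445,211),24))
E
python3 - <<'E'
from h import *
s=ctrl.snapshot("top")
for nm,D,zt,zb in(("pack",PACK,.030,.036),("cradle",CRAD,.014,.006)):
    for k,(uv,r) in D.items():
        c,(m,a,b,yaw)=measure(s,uv,r,zt,zb)
        print(nm,k,"brass",np.round(c,4),"outline",np.round(m,4),round(a),round(b),"yaw",round(float(yaw),3),"R",round(np.hypot(*c),3))
f=s["frame"][140:350,100:480]; cv2.imwrite("pics/crop1.png",cv2.resize(f,None,fx=2.1,fy=2.1,interpolation=cv2.INTER_CUBIC))
print(np.round(ctrl.current_tool_rot(),2).tolist())
E
```

```text
pack long brass [ 0.4447 -0.1409] outline [ 0.4447 -0.1405] 110 40 yaw 0.04 R 0.466
pack wide brass [0.4535 0.1652] outline [0.453  0.1648] 83 60 yaw 0.097 R 0.483
pack square brass [0.4966 0.4353] outline [0.4955 0.4321] 54 50 yaw -1.392 R 0.66
pack round brass [0.3704 0.2779] outline [0.3696 0.2761] 62 57 yaw 1.568 R 0.463
cradle long brass [0.6524 0.0955] outline [0.6518 0.0948] 141 67 yaw 0.187 R 0.659
cradle wide brass [ 0.6626 -0.0826] outline [ 0.662  -0.0821] 112 87 yaw -0.247 R 0.668
cradle square brass [0.5874 0.2946] outline [0.5865 0.2938] 77 74 yaw 1.566 R 0.657
cradle round brass [ 0.5735 -0.2683] outline [ 0.5718 -0.2672] 87 86 yaw -0.811 R 0.633
[[-0.93, 0.36, -0.0], [0.36, 0.93, 0.0], [0.0, 0.0, -1.0]]
```

View pics/crop1.png

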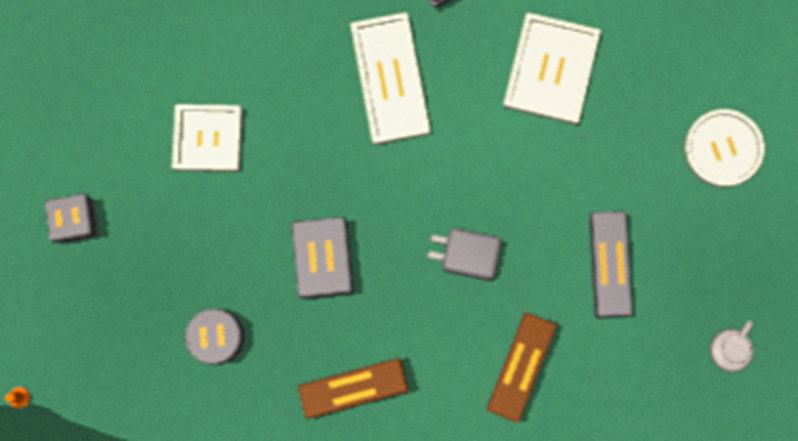

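The crop confirms it. The grey long pack with two brass strips is at crop (612,264), and the brown ones and the adapter are clearly different. All four packs and cradles are measured consistently, so I'll start with the long one.

```bash
cat > p.py <<'E'
from h import *
JOB=dict( # pick x,y,yaw ; place x,y,yaw ; width
 long=((.4447,-.1407,.04),(.6521,.0952,.187),.036),
 wide=((.4533,.1650,.097),(.6623,-.0824,-.247),.056),
 square=((.4966,.4345,.179),(.5870,.2942,-.005),.044),
 round=((.3702,.2775,0),(.5727,-.2678,0),.058))
TC=.012   # TCP above pack underside
def rot(a): 
    c,s=np.cos(a),np.sin(a); return np.array([[-c,-s,0],[-s,c,0],[0,0,-1.]])
LIM=np.array([[-2.59,2.59],[-.33,1.99],[-1.39,1.29],[.1,2.45],[-1.04,4.18],[.21,1.99],[-2.66,2.66]])
def margin(x,y,a):
    m=9
    for z in (.15,TC):
        q=ctrl.ik([x,y,z],rot(a))
        if q is None: return -1
        m=min(m,np.min(np.minimum(q-LIM[:,0],LIM[:,1]-q)))
    return m
def flips(k):
    P,Q,_=JOB[k]
    return {n:(round(float(margin(P[0],P[1],P[2]+n*np.pi)),2),round(float(margin(Q[0],Q[1],Q[2]+n*np.pi)),2)) for n in(0,1)}
def go(k,fp,fq,pre=.085):
    P,Q,w=JOB[k]; A,B=rot(P[2]+fp*np.pi),rot(Q[2]+fq*np.pi)
    ctrl.move_to([*P[:2],.15],A); ctrl.command_gripper(pre)
    if ctrl.movel([*P[:2],TC],A,v=.12,f_stop=10): print("touch on way down",ctrl.current_ee_pos()); ctrl.movel([*P[:2],.15],A); return
    ctrl.command_gripper(.0); print(k,"opening",ctrl.current_opening(),"force",ctrl.current_finger_force())
    ctrl.movel([*P[:2],.13],A,v=.12)
    ctrl.move_to([*Q[:2],.13],B); print("held",ctrl.current_opening())
    ctrl.movel([*Q[:2],TC+.006+.012],B,v=.12)
    hit=ctrl.movel([*Q[:2],TC+.006-.002],B,v=.02,f_stop=4)
    print("hit",hit,np.round(ctrl.current_ee_pos(),4),np.round(ctrl.current_wrist_force(),1))
    ctrl.wait(.1); ctrl.command_gripper(w+.014); ctrl.wait(.1)
    ctrl.movel([*Q[:2],.14],B,v=.12); print("t",ctrl.current_time())
E
python3 - <<'E'
from p import *
for k in JOB: print(k,flips(k))
print(ctrl.current_time())
go("long",0,0)
E
```

```text
long {0: (0.24, 0.53), 1: (0.22, 0.51)}
wide {0: (0.29, 0.54), 1: (0.27, 0.43)}
square {0: (0.53, 0.52), 1: (0.57, 0.55)}
round {0: (0.25, 0.36), 1: (0.23, 0.18)}
1.15
long opening 0.035480698347230714 force 29.999973052181304
held 0.03603112064777083
hit True [0.652  0.0953 0.0181] [ 0.  -0.6  4.7]
t 12.3167
```

Run:
```python
from p import *
go("wide",0,0)
s=ctrl.snapshot("scene"); cv2.imwrite("pics/scene1.png",cv2.resize(s["frame"][140:360,140:520],None,fx=2.1,fy=2.1))
```

```text
wide opening 0.05638659897465123 force 29.990593646652997
held 0.055762328469770577
hit True [ 0.6622 -0.0823  0.0182] [-0.4  0.7  5.9]
t 21.8667
```

View pics/scene1.png

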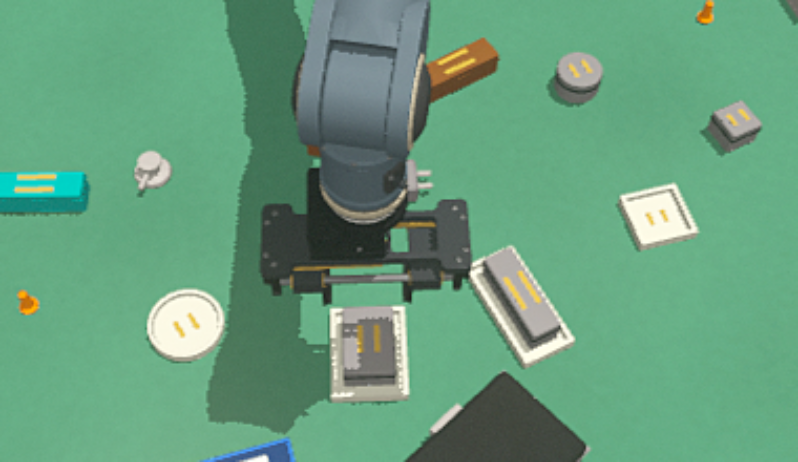

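The crop shows both packs lying flat in their cradles: long at (522,297), wide at (368,348). The square and round packs are next.

Run:
```python
from p import *
go("round",0,0)
go("square",0,0)
ctrl.move_to([.24,.631,.223],rot(-.37))
s=ctrl.snapshot("top"); cv2.imwrite("pics/top2.png",cv2.resize(s["frame"][120:360,100:500],None,fx=2,fy=2,interpolation=cv2.INTER_CUBIC))
for k,(uv,r) in CRAD.items():
    br,_=masks(s); c=toworld(s,near(br,uv,16).mean(0),.042)
    print(k,np.round((c-np.array(JOB[k][1][:2]))*1000,1))
```

```text
round opening 0.05739561412432665 force 29.999762191437185
held 0.05727906012738294
hit True [ 0.5727 -0.2677  0.0182] [-1.1  0.5  4.4]
t 32.8833
square opening 0.044081547152332104 force 29.99619099777192
held 0.043645292930598795
hit True [0.5869 0.2943 0.018 ] [-0.9  0.1  5.4]
t 43.4167
long [0.3 0.5]
wide [-0.   0.8]
square [-0.6  0.6]
round [0.1 0.6]
```

View pics/top2.png

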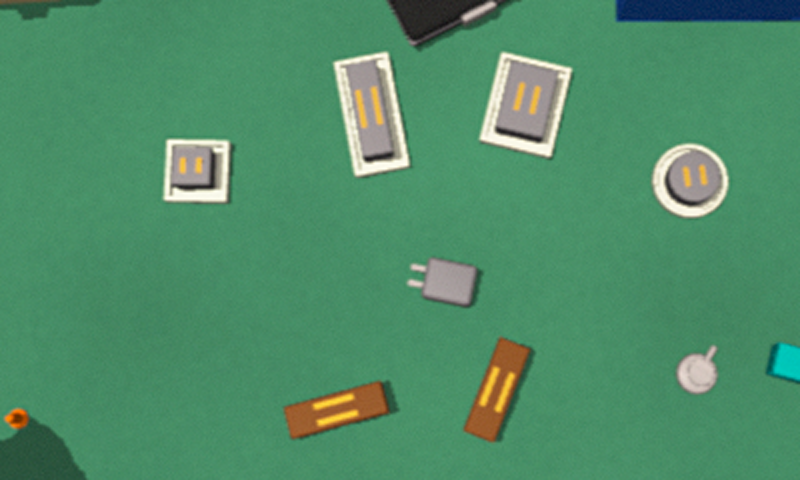

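All four packs are seated in their matching cradles, within 1 mm of where I aimed: square (192,166), long (371,109), wide (527,100), round (694,178). The adapter, chest piece and look-alikes have not moved.

```bash
python3 -c "
from rig import ctrl
print(ctrl.sign_off())"
```

```text
the job is handed in; nothing more can be done
None
```

All four battery packs are in their matching cradles, flat with brass strips up; the adapter, chest piece and look-alikes were left alone, and the job was handed in at about 45 s of the 106 s allowed.

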